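Shut the balance's draught shield and start its adjustment with the two-key hold

ROBOT

A 7-joint arm with a two-finger parallel gripper is mounted at the origin on the work surface. World frame = base frame: x ahead of the robot, y to its left, z up, the work surface at z = 0. Lengths are in m, angles in rad, forces in N, time in s.
With the tool pointing down it reaches from about 0.425 to 0.95 m from the base axis. Payload 4.7 kg.
Tool frame: the origin (TCP) lies on the centre line of the jaws, within the pads' length; the fingertips stand 8 mm ahead of it and the grasp point (between the pads) lies 11 mm behind it (tcp_to_tips is the distance from the TCP to the fingertips, in m); y points along the fingers, x is the direction in which the jaws open and shut, and the axes are right-handed (so a half turn about y gives the same grasp; the last joint's range is limited). The gripper opens to 87 mm and grips with 3 to 60 N. Pads are 19 mm wide; open, the fingers measure 117 mm over their backs; the gripper's body (75 mm by 190 mm) begins 51 mm behind the grasp point.
Start: joints at [-1.29, 0.469, -0.049, 1.532, 0.024, 1.141, -0.082], TCP at [0.206, 0.643, 0.231] pointing down, gripper open.
Joint ranges: [-2.59, 2.59], [-0.33, 1.99], [-1.39, 1.29], [0.1, 2.45], [-1.04, 4.18], [0.21, 1.99], [-2.66, 2.66]. Speed limits (rad/s): [2.57, 2.57, 3.14, 3.14, 3.14, 3.14, 3.14].

INTERFACE

Orientations are given as a 3x3 rotation matrix whose columns are the frame's x, y, z axes.
In Python, from plant import * gives the robot as it stands.
- The arm moves only by the shell command python3 -m creep 'ROWS' [FORCE]. ROWS is JSON, one flat list of numbers, 5 for each row, row after row: the shift along the tool's x, y, z in m, then the turn about the tool's y in units of 5 degrees (1.0 is 5 degrees), then the finger opening in m, from 0 to 0.087. A call has 1 to 20 rows; each row is the pose to reach, as a shift and turn from the pose commanded when the call began, along the tool's axes at that moment; what a row does not reach only later rows make up. A row lasts 1/12 s, in which the tool goes at most 41.7 mm and 7.16 degrees, less where a joint would pass 70% of its speed; a pose out of reach is approached as far as the arm can. A call with a gripper value outside its range is refused whole. The fingers move at their own pace and stop on an object; FORCE is the grip in N (left out, the last holds). Time passes only in rows, so rows that repeat a pose let the fingers close. It gives the time, the measured TCP pose, the force and the opening at its end, in the units of the state.
- state(): the state, without advancing time (a new reading comes with each control period).
- capture(name): name is "scene" or "side" or "wrist"; returns a dict with "frame" (384x512x3 uint8, red, green, blue), "intrinsics" (3x3 intrinsics, pixels), "position" and "orientation" of the camera in the world; the wrist camera has in their place "mount" (4x4, takes a point from camera to tool coordinates, whose origin is the TCP and whose axes are the tool frame's). Camera axes: x right, y down, z forward; pixel columns grow to the right and rows downward; lengths in m; the calibration is good to about 2 mm. A picture is of the moment at which its call begins: read the wrist's pose just before it. There is no depth.
- hand_in(): hands the job in, once; it reports no verdict.
The state is a dict: "clock": time; "q": joint angles; "joint_vel": joint speeds; "effort": joint torques, N m; "eef_pos": TCP position; "tcp_rot": TCP orientation; "ft_force": force on the tool from outside, world axes, zero at the start; "ft_torque": the same for the moment, N m; "opening": finger opening in m.
Only numpy, scipy, OpenCV 4.12 (cv2) and the standard library are available. Lean on these libraries where they do the work, as an engineer would, in place of code of your own. Each camera call takes 0.05 s, during which the arm holds its last target. There are 200 camera calls.

TASK

Get the dispensing balance ready: with the fingers, push the loose lid of its draught shield fully shut against the front stop without lifting it, and only then, with one fingertip on each of the two round keys, press both fully down together, hold them down for at least three seconds to start the adjustment, and let go. Never press one round key alone, nor the bar key between them. Pick nothing up and leave the other things on the bench where they stand.

Things in the scene. Friction and masses are not known exactly. Their poses are not given: they have to be found in the camera images.
- balance: White laboratory balance fixed on the bench, 300 mm deep (x), 200 mm wide (y). Origin: centre of its footprint at bench height; x points from its front to its back, y to the left seen from its front, z up. From x = -150 to -30 mm: a control deck sloping up to the back by 0.14 rad (44 to 61 mm high), a row of three keys at x = -120 mm, a display behind them. From x = -22 to +142 mm: the draught shield.
- lid_home (a point): Where the lid's origin lies when it is fully shut: x = +63 mm, y = 0, z = 155 mm in the balance's frame (axes parallel to it). The clear draught shield is 176 mm wide; the lid lies on its ledge between two side rails (1.5 mm play each side) and meets a stop in front; rails and stop reach 163 mm above the bench. The back is open: the lid slides out backwards.
- lid: Loose flat clear lid with aluminium edges, 156 mm (x) by 160 mm (y) by 6 mm, about 0.35 kg (varies), axes parallel to the balance's. Origin: centre of its underside, 155 mm above the bench. It starts 30 to 60 mm too far back along the balance's x and slides with about 2 N (1 to 4 N).
- lid_bar (a point): Middle of the top of the black finger bar on the lid: 12 mm thick (x), 70 mm long (y), standing 20 mm above the lid's top face (this point: 26 mm above its underside), 45 mm in front of the lid's centre. Pushing on the bar's back face towards the front of the balance (its -x) shuts the lid.
- key_left_top (a point): Centre of the top of the left round key (balance's y = +32 mm), 20 mm across, standing 8 mm out of the deck when up, its top about 56 mm above the bench. z of this frame is the key's axis, tilted 0.14 rad from vertical towards the front of the balance; its y is the balance's y. It moves with the key.
- key_right_top (a point): The same for the right round key (y = -32 mm). The two round keys are 64 mm apart, centre to centre.
- key_bar_top (a point): Centre of the top of the bar key midway between the round keys: 26 mm (y) by 13 mm (x), standing 4.5 mm out of the deck. Not to be pressed. Between its end and the edge of each round key are 9 mm of bare deck.
- key_left (a joint): How far the left round key is pressed (m): 0 up, 0.005 fully down. Sprung: starts to move at about 1.2 N, 4 N fully down, comes up by itself.
- key_right (a joint): The same for the right round key.
- key_bar (a joint): How far the bar key is pressed (m): 0 up, 0.003 down; sprung, 1 to 3 N.
- jar_wide: Bystander: closed cream plastic jar, 72 mm across, 105 mm tall; origin at its underside's centre. Leave it alone.
- jar_slim: Bystander: closed white plastic jar, 60 mm across, 112 mm tall; origin at its underside's centre. Leave it alone.
- jar_cap: Bystander: loose white jar cap lying on the bench, 62 mm across, 16 mm high; origin at its underside's centre. Leave it alone.
- mortar: Bystander: white porcelain mortar, 128 mm across, 68 mm high, its pestle leaning in it to about 110 mm height; origin at its underside's centre. Leave it alone.
- dish: Bystander: shallow steel dish, 88 mm across, 16 mm high; origin at its underside's centre. Leave it alone.
- weight: Bystander: steel check weight with a knob, 29 mm across, 46 mm tall; origin at its underside's centre. Leave it alone.
- spatula: Bystander: steel spatula lying flat, about 150 mm long along its x axis, 16 mm wide, 5 mm thick; origin at its underside's centre. Leave it alone.
Not all that is in view belongs to the job. Of the things that look like the lid, the middle-sized one is meant.

How it is judged:
On the way, in this order (a step that is already met when the one before it is completed fails the run):
1. the lid is shut: within 4 mm of its home against the front stop and flat on its ledge (x of lid in the frame of balance below 0.067 m and z of lid in the frame of balance between 0.15 and 0.16 m and angle between lid's own z axis and vertical below 0.05 rad), for 0.2 s.
2. both round keys are down together (more than 3.5 of 5 mm) without a break for three seconds (2.8 s is enough) (value of joint each of key_left, key_right above 0.0035 m), for 2.8 s.
At the end, for the whole second after the job is handed in: The lid lies flat on its ledge within 4 mm of fully shut and at rest, all three keys are up again (within 1 mm), and every jar and other thing on the bench is within 15 mm of where it was (all of step 1 and linear speed of lid below 0.01 m/s and value of joint each of key_left, key_right, key_bar below 0.001 m and distance of each of jar_wide, jar_slim, jar_cap, mortar, dish, weight, spatula from where it was at the start of the episode below 0.015 m); the robot touches nothing.
It fails at once if the lid is lifted: raised more than 8 mm off its ledge or tipped more than 0.15 rad (z of lid in the frame of balance above 0.163 m or angle between lid's own z axis and vertical above 0.15 rad).
It fails at once if one round key is pressed on its own: more than 3.5 mm down while the other is less than 0.8 mm down ((value of joint key_left above 0.0035 m and value of joint key_right below 0.0008 m) or (value of joint key_right above 0.0035 m and value of joint key_left below 0.0008 m)).
It fails at once if a round key is pressed more than 3 mm while the lid stands more than 10 mm open (x of lid in the frame of balance above 0.073 m and value of joint any of key_left, key_right above 0.003 m).
It fails at once if the bar key is pressed more than 1.5 mm (value of joint key_bar above 0.0015 m).
It fails at once if a jar or other thing on the bench is lifted or moved more than 15 mm (distance of any of jar_wide, jar_slim, jar_cap, mortar, dish, weight, spatula from where it was at the start of the episode above 0.015 m).
It also fails if it takes over 51 s, if anything falls off the work surface, if the arm or the gripper's body presses on something with over 40 N, if the wrist force passes 120 N, or if a joint passes its speed limit or range.

## Working session

There is one attempt and no reset: what is moved stays moved. The work goes in short steps, Python scripts to look and compute and a shell command to move; the robot and the scene stay as the last step left them, time stands still between calls to the robot, and variables do not carry over. Pictures are saved under pics/ and viewed, about 8 in all and at most 12, crops included, and the job is handed in when it is done.

```bash
mkdir -p pics; ls; cat > h.py <<'E'
from plant import *
import numpy as np, cv2
def save(n,f): cv2.imwrite('pics/'+n+'.png',cv2.cvtColor(f,cv2.COLOR_RGB2BGR))
E
python3 - <<'E'
from h import *
s=state(); print(s['clock'],s['eef_pos'],np.round(s['tcp_rot'],3).tolist(),s['opening'],s['ft_force'])
import pickle
for n in ['scene','side']:
    c=capture(n); pickle.dump(c,open(n+'.pkl','wb')); save(n,c['frame']); print(n,c['intrinsics'],c['position'],c['orientation'])
a=[pickle.load(open(n+'.pkl','rb'))['frame'] for n in ['scene','side']]
save('both',cv2.resize(np.vstack(a),None,fx=.78,fy=.78))
E
```

```text
pics
0.0 [0.20561293 0.64233224 0.22950481] [[0.305, -0.001, -0.952], [0.952, -0.002, 0.305], [-0.002, -1.0, -0.0]] 0.08699827947044628 [-0.36884873  0.06861641  0.36781792]
scene [[362.90103768   0.         253.30472222]
 [  0.         362.90103768 196.57914762]
 [  0.           0.           1.        ]] [1.25435519 0.04745584 1.05671483] [[-0.08390486  0.80171537 -0.59178749]
 [ 0.99646414  0.0701156  -0.04629269]
 [ 0.00437998 -0.5935792  -0.80476366]]
side [[386.85470652   0.         251.055402  ]
 [  0.         386.85470652 189.91909772]
 [  0.           0.           1.        ]] [ 0.17831141 -0.60723433  0.71244749] [[ 0.83243154 -0.33533377  0.4411451 ]
 [-0.55382686 -0.5297158   0.6423994 ]
 [ 0.01826332 -0.77907152 -0.62666898]]
```

View pics/scene.png

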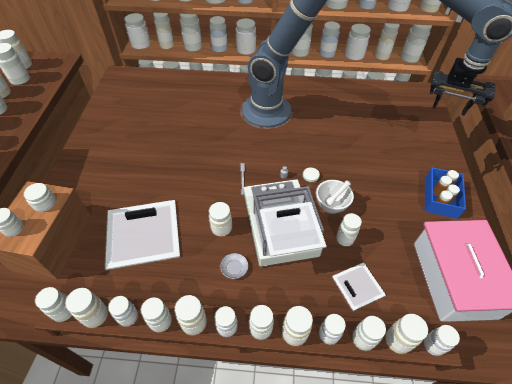

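View pics/side.png

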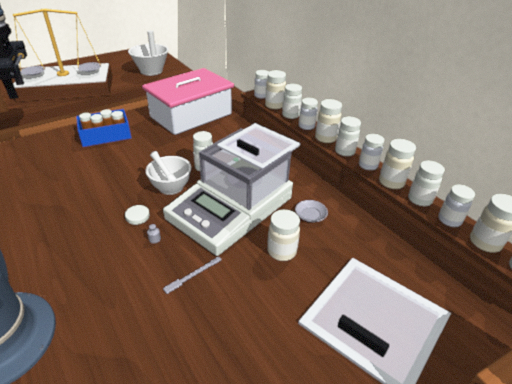

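Three lid-like items are in the scene view: a large one on the bench (142,234), one on the balance (290,222), and a small one on the bench (358,286). The middle-sized one, on the balance, is meant. The keys are on the robot's side. I'll enlarge both views to confirm and measure.

```bash
python3 - <<'E'
from h import *
import pickle
a=pickle.load(open('scene.pkl','rb'))['frame'][165:275,230:370]
b=pickle.load(open('side.pkl','rb'))['frame'][115:255,155:305]
A=cv2.resize(a,(390*140//140,int(390*110/140)),interpolation=3)
save('crop1',cv2.resize(a,None,fx=5.5,fy=5.4,interpolation=2)[:595])
save('crop2',cv2.resize(b,None,fx=4.2,fy=4.2,interpolation=2))
E
```

```text
(no output)
```

View pics/crop1.png

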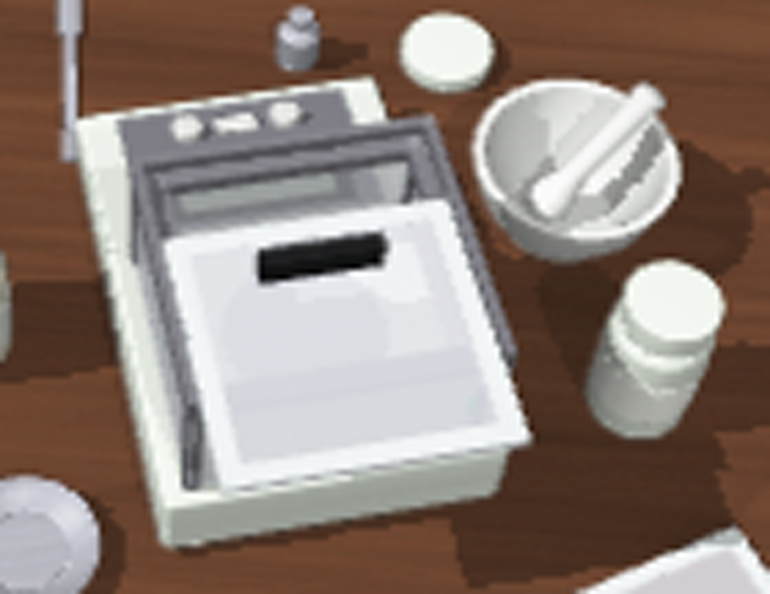

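View pics/crop2.png

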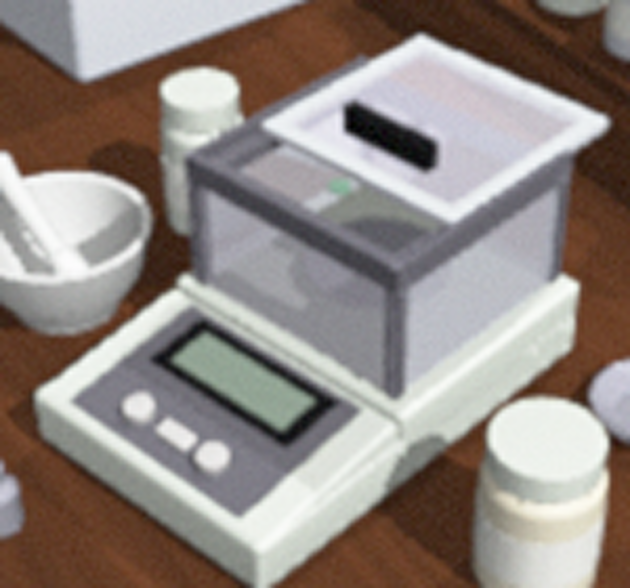

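```bash
cat >> h.py <<'E'
def ray(c,u,v):
    d=np.array(c['orientation'])@np.linalg.inv(c['intrinsics'])@[u,v,1]; return np.array(c['position']),d/np.linalg.norm(d)
def tri(rs):
    A=sum(np.eye(3)-np.outer(d,d) for p,d in rs); b=sum((np.eye(3)-np.outer(d,d))@p for p,d in rs)
    x=np.linalg.solve(A,b); return x,[np.linalg.norm((np.eye(3)-np.outer(d,d))@(x-p)) for p,d in rs]
def onz(r,z): return r[0]+r[1]*(z-r[0][2])/r[1][2]
E
python3 - <<'E'
from h import *
import pickle
S=pickle.load(open('scene.pkl','rb'));D=pickle.load(open('side.pkl','rb'))
P={'kL':((284,115),(138,407),.056),'kR':((186,127),(212,457),.056),
'lFL':((447,203),(265,125),.161),'lFR':((165,238),(455,218),.161),'lBR':((225,490),(608,122),.161),'lBL':((530,440),(425,37),.161),
'shFR':((133,170),(400,272),.163),'shFL':((433,116),(190,155),.163)}
for k,(a,b,z) in P.items():
    r=[ray(S,a[0]/5.5+229.6,a[1]/5.4+164.6),ray(D,b[0]/4.2+154.6,b[1]/4.2+114.6)]
    x,e=tri(r); print(k,x.round(4),np.round(e,4),onz(r[0],z).round(4),onz(r[1],z).round(4))
E
```

```text
kL [0.4591 0.084  0.0509] [0.0005 0.0005] [0.4636 0.0835 0.056 ] [0.4568 0.0792 0.056 ]
kR [0.4755 0.0217 0.0515] [0.0002 0.0002] [0.4789 0.0219 0.056 ] [0.4736 0.0172 0.056 ]
lFL [0.6005 0.1714 0.1583] [0.001 0.001] [0.6016 0.1718 0.161 ] [0.5986 0.1663 0.161 ]
lFR [0.6406 0.018  0.1626] [0.0007 0.0007] [0.6389 0.0185 0.161 ] [0.6422 0.019  0.161 ]
lBR [0.7897 0.0591 0.1573] [0.0009 0.0009] [0.791  0.0597 0.161 ] [0.7858 0.0536 0.161 ]
lBL [0.7496 0.2111 0.1595] [0.0018 0.0018] [0.749  0.2122 0.161 ] [0.7482 0.2064 0.161 ]
shFR [ 0.5897 -0.0027  0.1562] [0.0005 0.0005] [ 0.5951 -0.0027  0.163 ] [ 0.5846 -0.0096  0.163 ]
shFL [0.5419 0.1631 0.1612] [0.0019 0.0019] [0.5415 0.1642 0.163 ] [0.541  0.1579 0.163 ]
```

Two-view triangulation fits the given sizes: the keys are 64.5 mm apart, the lid measures about 155×158 mm, and its top is at z≈0.16. The balance yaw is about 0.257 rad and the lid is about 53 mm open. I'll move to above and behind the bar, turned so the jaws open along the balance's y.

```bash
python3 -m creep '[-0.362,0,-0.612,-6.5,0.03,-0.362,0,-0.612,-6.5,0.03,-0.362,0,-0.612,-6.5,0.03,-0.362,0,-0.612,-6.5,0.03,-0.362,0,-0.612,-6.5,0.03,-0.362,0,-0.612,-6.5,0.03,-0.362,0,-0.612,-6.5,0.03,-0.362,0,-0.612,-6.5,0.03,-0.362,0,-0.612,-6.5,0.03,-0.362,0,-0.612,-6.5,0.03,-0.362,0,-0.612,-6.5,0.03,-0.362,0,-0.612,-6.5,0.03,-0.362,0,-0.612,-6.5,0.03,-0.362,0,-0.612,-6.5,0.03,-0.362,0,-0.612,-6.5,0.03,-0.362,0,-0.612,-6.5,0.03,-0.362,0,-0.612,-6.5,0.03,-0.362,0,-0.612,-6.5,0.03,-0.362,0,-0.612,-6.5,0.03,-0.362,0,-0.612,-6.5,0.03]'
python3 - <<'E'
from h import *
s=state();print(s['clock'],s['eef_pos'],np.round(s['tcp_rot'],3).tolist(),s['opening'],s['ft_force'],np.abs(s['joint_vel']).max())
c=capture('wrist');save('w1',c['frame']);print(np.round(c['mount'],3).tolist(),c['intrinsics'][0])
E
```

```text
clock: 1.77
eef_pos: [0.6777, 0.112, 0.2297]
tcp_rot: [[-0.254, -0.002, -0.967], [0.967, 0.001, -0.254], [0.001, -1.0, 0.002]]
ft_force: [-0.0, 0.5, 0.3]
opening: 0.0301
1.7667 [0.67768558 0.11196511 0.22970026] [[-0.254, -0.002, -0.967], [0.967, 0.001, -0.254], [0.001, -1.0, 0.002]] 0.03012506710588288 [-0.03915702  0.47893557  0.31181389] 0.03025392686903906
[[1.0, 0.0, -0.001, -0.0], [0.001, -0.271, 0.962, -0.155], [0.0, -0.962, -0.271, 0.076], [0.0, 0.0, 0.0, 1.0]] [323.76032098   0.         253.34135051]
```

View pics/w1.png

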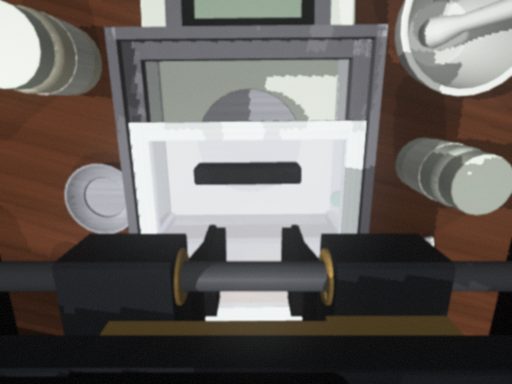

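The wrist view shows the lid between its rails with a clear gap in front. The bar spans pixels 195–301 × 163–184, between the fingertips at about (215,240) and (292,240). Next I'll compute the bar's back edge and ends.

```bash
cat >> h.py <<'E'
def wcam(c,s):
    M=np.array(c['mount']);R=np.array(s['tcp_rot']); return dict(intrinsics=c['intrinsics'],position=np.array(s['eef_pos'])+R@M[:3,3],orientation=R@M[:3,:3])
E
python3 - <<'E'
from h import *
s=state();c=capture('wrist');w=wcam(c,s);R=np.array(s['tcp_rot'])
for n,u,v,z in [('backL',301,184,.181),('backR',195,184,.181),('lidFL',366,122,.161),('lidFR',130,122,.161),('stopL',352,59,.163),('railFL',388,25,.163),('railFR',107,28,.163)]:
    p=onz(ray(w,u,v),z); print(n,p.round(4),'tool',(R.T@(p-s['eef_pos'])).round(4))
E
```

```text
backL [0.6458 0.1366 0.181 ] tool [0.0304 0.049  0.0244]
backR [0.6635 0.0701 0.181 ] tool [-0.0383  0.0489  0.0244]
lidFL [0.5973 0.1706 0.161 ] tool [0.0757 0.0692 0.0625]
lidFR [0.6383 0.0163 0.161 ] tool [-0.0839  0.0689  0.0625]
stopL [0.5626 0.1476 0.163 ] tool [0.0624 0.0672 0.102 ]
railFL [0.5383 0.1626 0.163 ] tool [0.0831 0.0672 0.1216]
railFR [ 0.5848 -0.0058  0.163 ] tool [-0.0916  0.067   0.1199]
```

Yaw agrees: both ends of the bar lie at tool z +24.4 mm, and its centre is at tool x −4 mm. Descend with tips to z≈0.167, behind the bar, then push slowly.

```bash
python3 -m creep '[-0.004,0.02,0,0,0.03,-0.004,0.035,0,0,0.03,-0.004,0.042,0,0,0.03,-0.004,0.047,0,0,0.03,-0.004,0.051,0,0,0.03,-0.004,0.054,0,0,0.03,-0.004,0.055,0,0,0.03,-0.004,0.055,0,0,0.03]'
python3 -m creep '[0,0,0.005,0,0.03,0,0,0.009,0,0.03,0,0,0.012,0,0.03,0,0,0.015,0,0.03,0,0,0.018,0,0.03,0,0,0.021,0,0.03,0,0,0.024,0,0.03,0,0,0.027,0,0.03,0,0,0.03,0,0.03,0,0,0.033,0,0.03,0,0,0.036,0,0.03,0,0,0.039,0,0.03,0,0,0.042,0,0.03,0,0,0.045,0,0.03,0,0,0.045,0,0.03]'
```

```text
clock: 2.53
eef_pos: [0.6794, 0.1079, 0.1759]
tcp_rot: [[-0.255, 0.001, -0.967], [0.967, 0.0, -0.255], [0.0, -1.0, -0.001]]
ft_force: [0.4, 0.2, 0.1]
opening: 0.03
clock: 3.78
eef_pos: [0.6353, 0.0961, 0.1758]
tcp_rot: [[-0.255, -0.0, -0.967], [0.967, 0.0, -0.255], [0.0, -1.0, 0.0]]
ft_force: [2.6, 0.7, 1.0]
opening: 0.0298
```

```bash
python3 -m creep '[0,0,0.003,0,0.03,0,0,0.006,0,0.03,0,0,0.009,0,0.03,0,0,0.012,0,0.03,0,0,0.014,0,0.03,0,0,0.016,0,0.03,0,0,0.017,0,0.03,0,0,0.018,0,0.03,0,0,0.019,0,0.03,0,0,0.019,0,0.03]'
```

```text
clock: 4.62
eef_pos: [0.6182, 0.0919, 0.1757]
tcp_rot: [[-0.255, 0.002, -0.967], [0.967, 0.001, -0.255], [0.0, -1.0, -0.002]]
ft_force: [5.7, 2.8, 2.0]
opening: 0.0299
```

```bash
python3 -m creep '[0,0,0.001,0,0.03,0,0,0.002,0,0.03,0,0,0.003,0,0.03,0,0,0.004,0,0.03,0,0,0.004,0,0.03,0,0,0.004,0,0.03]'
python3 - <<'E'
from h import *
s=state();c=capture('wrist');w=wcam(c,s);save('w2',c['frame']);c=capture('scene');save('s2',c['frame'])
f=c['frame'][170:260,240:330]; save('cmp',np.hstack([cv2.resize(cv2.imread('pics/w2.png')[:,:,::-1][:240,80:420],(425,300),interpolation=2),cv2.resize(f,(300,300),interpolation=2)]))
E
```

```text
clock: 5.12
eef_pos: [0.6177, 0.0918, 0.1763]
tcp_rot: [[-0.256, 0.01, -0.967], [0.967, 0.002, -0.256], [-0.0, -1.0, -0.011]]
ft_force: [12.7, 3.2, -1.6]
opening: 0.0296
```

View pics/cmp.png

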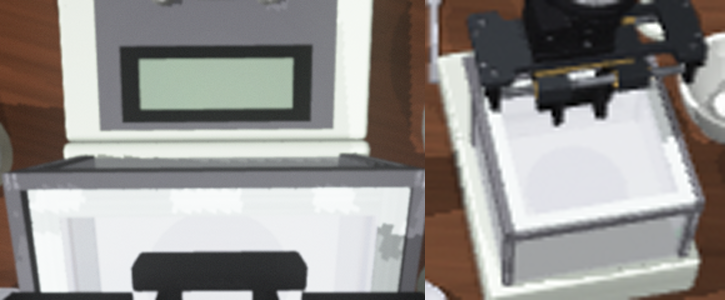

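The lid is shut: the wrist view shows its front edge right against the stop, the force rose to 12.7 N with no further travel, and the lid is flat. Now back off, rise, and move over the keys.

```bash
python3 -m creep '[0,0,-0.003,0,0.03,0,0,-0.007,0,0.03,0,0,-0.012,0,0.03,0,0,-0.012,0,0.03,0,-0.02,-0.012,0,0.03,0,-0.055,-0.012,0,0.03,0,-0.055,-0.012,0,0.049,0,-0.055,0.04,0,0.049,0,-0.055,0.08,0,0.049,0,-0.055,0.11,0,0.049,0,-0.055,0.12,0,0.049,0,-0.055,0.12,0,0.049,0,-0.055,0.12,0,0.049,0,-0.055,0.12,0,0.049]'
python3 - <<'E'
from h import *
s=state();c=capture('wrist');w=wcam(c,s);save('w3',c['frame']);print(s['eef_pos'],np.round(s['tcp_rot'],3).tolist())
E
```

```text
clock: 6.38
eef_pos: [0.4984, 0.0601, 0.2307]
tcp_rot: [[-0.255, 0.001, -0.967], [0.967, 0.0, -0.255], [0.0, -1.0, -0.001]]
ft_force: [0.8, 0.9, -0.6]
opening: 0.0489
[0.498428   0.06013679 0.23070205] [[-0.255, 0.001, -0.967], [0.967, 0.0, -0.255], [0.0, -1.0, -0.001]]
```

View pics/w3.png

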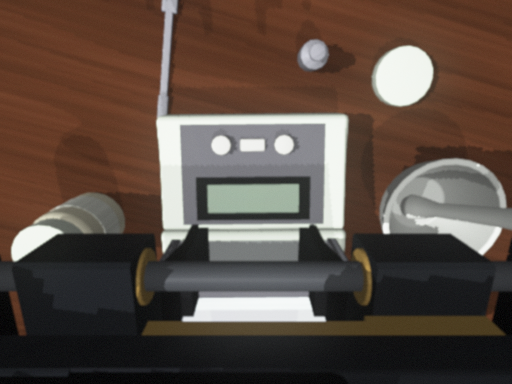

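The wrist view shows the keys at about (220,145) and (284,145), and the bar key at (252,145). The fingers are at (200,235) and (315,235), symmetric about them.

```bash
python3 - <<'E'
from h import *
s=state();c=capture('wrist');w=wcam(c,s);R=np.array(s['tcp_rot']);f=c['frame']
m=(f[125:163,184:322].min(2)>185).astype(np.uint8)
n,l,st,ce=cv2.connectedComponentsWithStats(m)
for i in range(1,n):
    if st[i,4]>60:
        u,v=ce[i]+[184,125]; p=onz(ray(w,u,v),.056); print(st[i],u.round(1),v.round(1),p.round(4),'tool',(R.T@(p-s['eef_pos'])).round(4))
for n,u,v,z in [('mortar edge',381,205,.068),('pestle',405,205,.1),('jar',125,215,.105)]:
    p=onz(ray(w,u,v),z); print(n,(R.T@(p-s['eef_pos'])).round(4))
E
```

```text
[ 27  11  19  19 282] 220.2 144.8 [0.4749 0.0186 0.056 ] tool [-0.0342  0.1745  0.0336]
[ 90  10  19  19 286] 283.3 144.2 [0.4579 0.0803 0.056 ] tool [0.0298 0.1745 0.0343]
[ 56  14  25  13 295] 251.9 144.5 [0.4664 0.0496 0.056 ] tool [-0.0021  0.1745  0.0339]
mortar edge [ 0.1308  0.1625 -0.0266]
pestle [ 0.1397  0.1305 -0.0162]
jar [-0.1183  0.1255 -0.0244]
```

Averaging the wrist and two-view estimates gives a correction of x −1 mm, z +33 mm. Body clearances are at least 20 mm. I'll descend to about 12 mm above the keys, then go slowly.

```bash
python3 -m creep '[-0.001,0,0.015,0,0.049,-0.001,0,0.033,0,0.049,-0.001,0,0.033,0,0.049,-0.001,0.03,0.033,0,0.049,-0.001,0.06,0.033,0,0.049,-0.001,0.09,0.033,0,0.049,-0.001,0.115,0.033,0,0.049,-0.001,0.135,0.033,0,0.049,-0.001,0.148,0.033,0,0.049,-0.001,0.155,0.033,0,0.049,-0.001,0.155,0.033,0,0.049,-0.001,0.155,0.033,0,0.049]'
python3 - <<'E'
from h import *
s=state();c=capture('side');save('sd',c['frame']);f=c['frame'][140:260,130:290];save('sd1',cv2.resize(f,None,fx=4,fy=4,interpolation=2))
E
```

```text
clock: 7.48
eef_pos: [0.4667, 0.0507, 0.0755]
tcp_rot: [[-0.255, 0.0, -0.967], [0.967, 0.0, -0.255], [0.0, -1.0, -0.0]]
ft_force: [-0.4, -0.7, -0.1]
opening: 0.0487
```

View pics/sd1.png

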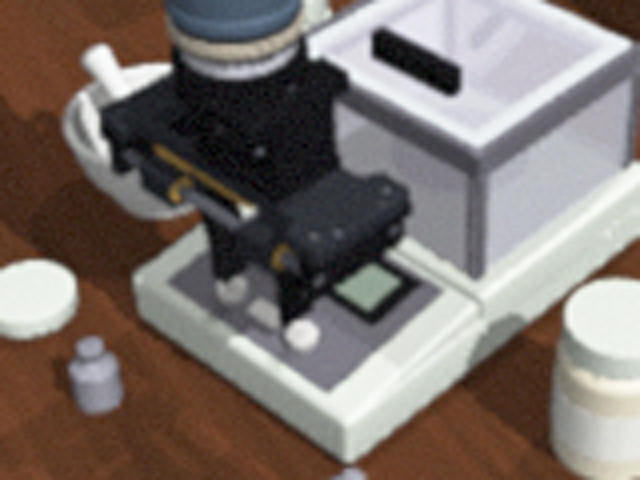

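The side view shows the lid flush and each fingertip just above its round key, though the tips sit slightly inward. I'll open to 56 mm to centre them, then press slowly.

```bash
python3 -m creep '[0,0,0,0,0.056,0,0.002,0,0,0.056,0,0.004,0,0,0.056,0,0.006,0,0,0.056,0,0.008,0,0,0.056,0,0.009,0,0,0.056,0,0.01,0,0,0.056,0,0.011,0,0,0.056,0,0.012,0,0,0.056,0,0.012,0,0,0.056,0,0.012,0,0,0.056]'
```

```text
clock: 8.45
eef_pos: [0.466, 0.0505, 0.0637]
tcp_rot: [[-0.255, 0.0, -0.967], [0.967, 0.0, -0.255], [0.0, -1.0, -0.0]]
ft_force: [0.5, -0.3, 4.4]
opening: 0.056
```

Contact as expected: 4.4 N total with the tips at 55.7 mm, consistent with both keys about 1.8 mm down. A small step will check the stiffness of both springs before going further.

```bash
python3 -m creep '[0,0.0005,0,0,0.056,0,0.001,0,0,0.056,0,0.001,0,0,0.056,0,0.001,0,0,0.056]'
python3 - <<'E'
from h import *
c=capture('side');f=c['frame'][170:245,165:265];save('sd2',cv2.resize(f,None,fx=7,fy=7,interpolation=2))
E
```

```text
clock: 8.78
eef_pos: [0.4661, 0.0506, 0.0627]
tcp_rot: [[-0.255, 0.001, -0.967], [0.967, 0.0, -0.255], [0.0, -1.0, -0.001]]
ft_force: [-0.5, -0.2, 4.7]
opening: 0.0561
```

View pics/sd2.png

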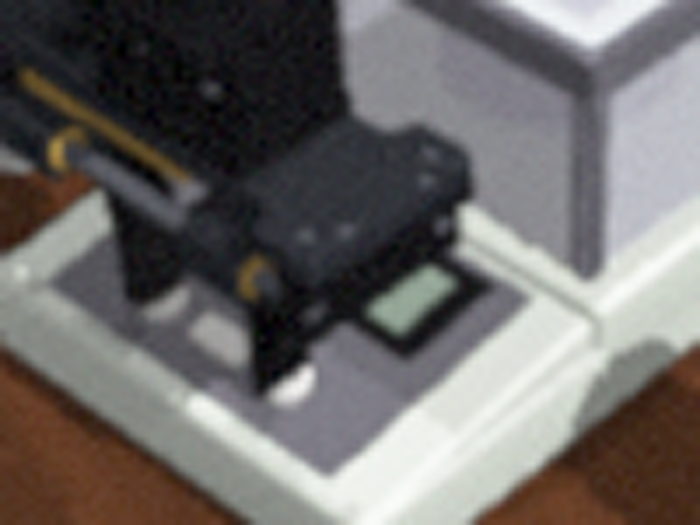

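The side view shows both fingertips over most of their key, the near key peeking out at (290,385) and the far one at (168,300). The bar key at (220,340) is clear. The force matches two springs rather than one, so press to the bottom.

```bash
python3 -m creep '[0,0.001,0,0,0.056,0,0.002,0,0,0.056,0,0.003,0,0,0.056,0,0.0035,0,0,0.056,0,0.0035,0,0,0.056,0,0.0035,0,0,0.056]'
```

```text
clock: 9.33
eef_pos: [0.4665, 0.0506, 0.0602]
tcp_rot: [[-0.255, 0.001, -0.967], [0.967, 0.0, -0.255], [0.0, -1.0, -0.001]]
ft_force: [-2.8, -0.8, 13.5]
opening: 0.056
```

Bottomed: 5.3 mm of travel and 13.5 N, more than the 8 N of the springs. I'll add 0.5 mm and hold for over 3 s.

```bash
python3 -m creep '[0,0.0005,0,0,0.056,0,0.0005,0,0,0.056,0,0.0005,0,0,0.056,0,0.0005,0,0,0.056,0,0.0005,0,0,0.056,0,0.0005,0,0,0.056,0,0.0005,0,0,0.056,0,0.0005,0,0,0.056,0,0.0005,0,0,0.056,0,0.0005,0,0,0.056,0,0.0005,0,0,0.056,0,0.0005,0,0,0.056,0,0.0005,0,0,0.056,0,0.0005,0,0,0.056,0,0.0005,0,0,0.056,0,0.0005,0,0,0.056,0,0.0005,0,0,0.056,0,0.0005,0,0,0.056,0,0.0005,0,0,0.056,0,0.0005,0,0,0.056]'
python3 -c "
from h import *
s=state();print(s['ft_torque'],np.array(s['tcp_rot']).T@s['ft_torque'])"
python3 -m creep '[0,0,0,0,0.056,0,0,0,0,0.056,0,0,0,0,0.056,0,0,0,0,0.056,0,0,0,0,0.056,0,0,0,0,0.056,0,0,0,0,0.056,0,0,0,0,0.056,0,0,0,0,0.056,0,0,0,0,0.056,0,0,0,0,0.056,0,0,0,0,0.056,0,0,0,0,0.056,0,0,0,0,0.056,0,0,0,0,0.056,0,0,0,0,0.056,0,0,0,0,0.056,0,0,0,0,0.056,0,0,0,0,0.056,0,0,0,0,0.056]'
python3 -m creep '[0,0,0,0,0.056,0,0,0,0,0.056,0,0,0,0,0.056,0,0,0,0,0.056,0,0,0,0,0.056,0,0,0,0,0.056]'
```

```text
clock: 11.0
eef_pos: [0.4665, 0.0506, 0.0601]
tcp_rot: [[-0.255, 0.001, -0.967], [0.967, 0.001, -0.255], [0.0, -1.0, -0.001]]
ft_force: [-4.8, -0.7, 18.5]
opening: 0.0559
[0.01301419 0.89914616 0.01802314] [ 0.86621913 -0.01749925 -0.24148748]
clock: 12.67
eef_pos: [0.4665, 0.0506, 0.0601]
tcp_rot: [[-0.255, 0.001, -0.967], [0.967, 0.001, -0.255], [0.0, -1.0, -0.001]]
ft_force: [-4.7, -0.9, 18.9]
opening: 0.0555
clock: 13.17
eef_pos: [0.4665, 0.0506, 0.0601]
tcp_rot: [[-0.254, 0.001, -0.967], [0.967, 0.001, -0.254], [0.0, -1.0, -0.002]]
ft_force: [-3.5, -0.0, 17.6]
opening: 0.0562
```

Held for 3.9 s. The moment about tool z, −0.24 N m, implies about 13 N and 6 N on the two keys, so both exceed the 4 N needed. Release straight up.

```bash
python3 -m creep '[0,-0.003,0,0,0.056,0,-0.008,0,0,0.056,0,-0.015,0,0,0.056,0,-0.03,0,0,0.056,0,-0.06,0,0,0.056,0,-0.1,0,0,0.056,0,-0.14,0,0,0.056,0,-0.17,0,0,0.056,0,-0.17,0,0,0.056,0,-0.17,0,0,0.056,0,-0.17,0,0,0.056]'
python3 - <<'E'
from h import *
c=capture('side')['frame'];s=state();w=capture('wrist');f=w['frame']
save('fin',np.hstack([cv2.resize(c[100:270,110:320],(480,388)),cv2.resize(f[60:230,150:360],(310,251)).repeat(1,0) if 0 else cv2.copyMakeBorder(cv2.resize(f[60:230,150:360],(310,251)),0,137,0,0,0)]))
b=cv2.imread('pics/side.png')[:,:,::-1]
d=(np.abs(b.astype(int)-c).max(2)>50).astype(np.uint8);d=cv2.morphologyEx(d,2,np.ones((3,3),np.uint8))
n,l,st,ce=cv2.connectedComponentsWithStats(d);print(st[1:][st[1:,4]>30])
E
```

```text
clock: 14.08
eef_pos: [0.465, 0.0503, 0.2278]
tcp_rot: [[-0.255, -0.001, -0.967], [0.967, -0.0, -0.255], [0.0, -1.0, 0.001]]
ft_force: [-0.3, -0.4, 0.4]
opening: 0.0563
[[ 101    0  160  177 8350]
 [   0    7   27   91 1345]
 [   0   96    7   16   68]
 [ 244  123   56   28  632]
 [ 155  126    7    6   33]
 [   4  132   12    8   52]
 [ 237  139   23   17  205]
 [  83  142   10    4   35]
 [ 146  168    6    9   39]]
```

View pics/fin.png

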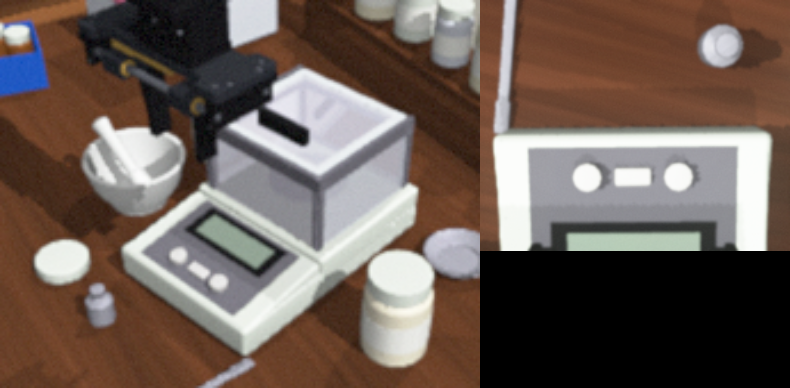

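The final views show the lid fully shut and flat, the keys up, the bystanders unmoved, and the gripper clear.

```bash
python3 -c "
from plant import *
print(hand_in())"
```

```text
the job is handed in; nothing more can be done
None
```

The lid is shut against the front stop and the two round keys were pressed together. I handed the job in at about 14 s on the robot's clock. The hand-in gave no verdict, so what follows rests on my own measurements.

- **Lid:** I pushed it about 52 mm with both fingers on the back of its bar. At the stop the force rose to about 13 N with no more travel. The later side view shows it flush and flat.
- **Keys:** I pressed both round keys to the bottom, about 5.3 mm of fingertip travel at 13–19 N in total. They stayed down for about 3.9 s, and I then let go straight up.
- **Uneven load:** The wrist moment suggested about 13 N on one key and 6 N on the other. That is uneven, but both are above the 4 N needed for fully down. The key positions themselves could not be read directly.
- **Last check:** The keys look up, the other things I could see stand where they did, and the gripper is clear with about 0 N on the wrist. The before/after comparison of the side view showed large changes at the arm and the lid, plus a few small spots I took to be shadow or noise.
- **Disagreement:** The wrist camera and the two fixed cameras differed by about 2.5 mm sideways. I used the average, and the fingertips sat slightly off-centre but still on the keys.

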